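# Gel tools off the draining rack, back into their pots

## Robot

A 7-joint arm with a two-finger parallel gripper is mounted at the origin on the work surface. World frame = base frame: x ahead of the robot, y to its left, z up, the work surface at z = 0. Lengths are in m, angles in rad, forces in N, time in s.
With the tool pointing down it reaches from about 0.35 to 0.9 m from the base axis. Payload 8.1 kg.
Tool frame: the origin (TCP) lies at the very end of the fingers, on their centre line; the grasp point (between the pads) lies 19 mm behind it; z points along the fingers, y is the line along which they close (so a half turn about z gives the same grasp; the last joint's range is limited). The gripper opens to 92 mm and grips with 3 to 60 N. Pads are 19 mm wide; open, the fingers measure 130 mm over their backs; the gripper's body (75 mm by 190 mm) begins 47 mm behind the grasp point.
Start: joints at [1.076, 0.434, 0.025, 1.573, -0.012, 1.134, -0.075], TCP at [0.239, -0.578, 0.227] pointing down, gripper open.
Joint ranges: [-2.62, 2.62], [-0.44, 2.09], [-1.27, 1.32], [0.08, 2.57], [-1.32, 4.46], [0.12, 2], [-2.74, 2.74]. Speed limits (rad/s): [2.22, 2.22, 3.01, 3.01, 3.14, 3.14, 3.14].

## Interface

Orientations are given as a rotation vector (axis times angle).
In Python, from cell import observe, get_image, sign_off, find_in, trace, place_of gives the robot as it stands. The module is installed in compiled form; this text tells all that it offers.
- The arm moves only by the shell command python3 -m handwheel 'ROWS' [OPENING] [FORCE]. ROWS is JSON, a list of rows, each a list of 6 numbers: the shift along the tool's x, y, z each as a share of 0.02 m, from -1 to 1, then the turn, a rotation vector about the tool's x, y, z each as a share of 4 degrees, from -1 to 1. A call has 1 to 8 rows; each row shifts and turns the commanded pose from where the row before left it, along the tool's axes as they then stand; what a row does not reach is not made up. A row lasts 1/12 s, in which the tool goes at most 41.7 mm and 7.16 degrees, less where a joint would pass 70% of its speed; a pose out of reach is approached as far as the arm can. A call with a number of a shift or a turn outside -1 to 1 is refused whole. A call with a gripper value outside its range is refused whole. OPENING is the opening, from 0 (shut) to 1 (fully open), set as the call begins (- or left out, the last holds). The fingers move at their own pace and stop on an object; FORCE is the grip in N (left out, the last holds). Time passes only in rows, so rows that do not move let the fingers close. It gives the time, the measured TCP pose, the force, the opening and the grip force at its end, in the units of the state.
- observe(): the state, without advancing time (a new reading comes with each control period).
- get_image(name): name is "scene" or "top"; returns a dict with "image" (480x640x3 uint8, red, green, blue), "fx", "fy", "cx", "cy" (pixels), "k1" (the pictures are not rectified: a ray, as slopes to the right and down, at radius r is drawn at 1 + k1 r^2 times it, then the intrinsics apply), "position" and "orientation" of the camera in the world. Camera axes: x right, y down, z forward; pixel columns grow to the right and rows downward; lengths in m; the calibration is good to about 2 mm. A picture is of the moment at which its call begins. There is no depth.
- sign_off(): hands the job in; it is judged then, once.
Trained networks look in the newest picture that a camera, given by its name, has taken for a name from the list of things; names that differ only in an ending like _2 or _b are one class to them, and where a whole thing is asked for, a point or a joint stands for the part that bears it (a point fixed in the world has none). Each returns a list of dicts, best first, with "score" (0 to 1); they miss things now and then, are a little off and sometimes report something else, mostly with a low value. They report only what shows in the picture. A call takes as long as a camera call. They do not tell look-alikes from the thing itself.
- find_in(label, camera): "rect" ([centre column, centre row, width, height] as shares, 0 to 1, of the picture: columns of its width, rows of its height, round what is visible of it).
- trace(label, camera): "region" (480x640 bool, what is visible of it) and "rect" ([centre column, centre row, width, height] as shares, 0 to 1, of the picture: columns of its width, rows of its height, round what is visible of it).
- place_of(label, camera): "point" ([column, row] as shares, 0 to 1, of the picture: columns of its width, rows of its height: a listed point, or the origin of a listed thing).
The state is a dict: "clock": time; "joints": joint angles; "dq": joint speeds; "joint_efforts": joint torques, N m; "position": TCP position; "ee_rot": TCP orientation; "force": force on the tool from outside, world axes, zero at the start; "ft_torque": the same for the moment, N m; "width": opening from 0.0 (shut) to 1.0 (fully open); "gripper_force": force on a finger pad.
Only numpy, scipy, OpenCV 4.12 (cv2) and the standard library are available. Lean on these libraries where they do the work, as an engineer would, in place of code of your own. Each camera call takes 0.05 s, during which the arm holds its last target. There are 200 camera calls.

## Task

Put the two rinsed gel tools from the sloping draining rack back in their pots: each is to stand handle end down, head up, in the pot whose band has its handle's colour (teal in teal, orange in orange), one tool after the other in either order. Do not drop them in: keep hold while you lower each one and press it gently onto the sprung pad at the bottom of its pot until the pad clearly gives (about half its travel), and only then let go. Leave the black tool in the grey pot and the bottle, gel tray and beaker as they are.

Things in the scene. Friction and masses are not known exactly. Their poses are not given: they have to be found in the camera images.
- teal_tool: The teal gel tool lying on the rack: square teal handle 18 x 18 x 118 mm, thin steel scoop blade at its far end (one flat blade); 165 mm overall, about 80 g. Origin: centre of the handle's end face (the foot, which goes down); z runs along the tool to the head (handle z 0-118 mm, head 118-165 mm, 16 mm wide along y). At the start z slopes up 45 degrees from level.
- orange_tool: The orange gel tool lying on the rack: square orange handle 18 x 18 x 118 mm, thin steel fork at its far end (three tines); 165 mm overall, about 80 g. Origin: centre of the handle's end face (the foot, which goes down); z runs along the tool to the head (handle z 0-118 mm, head 118-165 mm, 16 mm wide along y). At the start z slopes up 45 degrees from level.
- rack: fixed draining rack: white base 150 x 230 x 8 mm, two 8 mm steel bars along y on which the tools lie, feet against a low lip. Origin: centre of the underside; x points the way the tools slope upward. Tool feet at x -58 mm, 30 mm above the bench, y +48 and -48 mm. Bars cross under a tool 20 and 78 mm from its foot; from 85 to 118 mm the handle is free underneath.
- teal_pot: Teal-banded pot: fixed upright white ceramic pot with teal rim and teal band round its lower half; 50 mm across, 78 mm high, round bore 32 mm. Origin: centre of its underside; z up. The bore's bottom is a sprung rubber pad, its top 18 mm above the underside when free; it gives at most 8 mm, at about 5.6 N. Home of the teal tool. Empty at the start.
- orange_pot: Orange-banded pot: fixed upright white ceramic pot with orange rim and orange band round its lower half; 50 mm across, 78 mm high, round bore 32 mm. Origin: centre of its underside; z up. The bore's bottom is a sprung rubber pad, its top 18 mm above the underside when free; it gives at most 8 mm, at about 5.6 N. Home of the orange tool. Empty at the start.
- grey_pot: Grey-banded pot: fixed upright white ceramic pot with grey rim and grey band round its lower half; 50 mm across, 78 mm high, round bore 32 mm. Origin: centre of its underside; z up. The bore's bottom is a sprung rubber pad, its top 18 mm above the underside when free; it gives at most 8 mm, at about 5.6 N. Holds the black tool; leave it alone.
- teal_pad (a joint): how far the sprung pad in the teal pot is pressed down, m: 0 free, 0.008 at its stop; a standing tool alone presses it about 0.001.
- orange_pad (a joint): how far the sprung pad in the orange pot is pressed down, m: 0 free, 0.008 at its stop; a standing tool alone presses it about 0.001.
- black_tool: gel knife with a black handle of the same shape as the others, 165 mm long, standing in the grey pot. Origin: centre of its foot. Bystander.
- wash_bottle: white bottle, red cap, 64 mm across, 170 mm high; origin: centre of its underside. Bystander.
- gel_tray: clear open tray 130 x 160 x 25 mm; origin: centre of its underside. Bystander.
- beaker: glass beaker 70 mm across, 90 mm high; origin: centre of its underside. Bystander.
Things that resemble listed ones, but are neither listed nor needed, are in the scene too. What is meant by the teal_tool is not green or purple, and is the smaller of those in its own colour.

How it is judged:
On the way, in this order (a step that is already met when the one before it is completed fails the run):
1. one of the two tools, still held, is pressed onto the pad of its own pot: pad down by more than 3 mm (((value of joint teal_pad above 0.003 m and contact force between the fingers and teal_tool above 1 N and horizontal distance between teal_tool and teal_pot below 0.014 m and z of teal_tool in the frame of teal_pot below 0.033 m and angle between teal_tool's own z axis and vertical below 0.35 rad) or (value of joint orange_pad above 0.003 m and contact force between the fingers and orange_tool above 1 N and horizontal distance between orange_tool and orange_pot below 0.014 m and z of orange_tool in the frame of orange_pot below 0.033 m and angle between orange_tool's own z axis and vertical below 0.35 rad))), for 0.1 s.
2. with the first tool standing in its pot, the other one, still held, is pressed onto its own pad by more than 3 mm ((((z of orange_tool in the frame of orange_pot between 0 and 0.036 m and value of joint orange_pad above 0.0003 m and horizontal distance between orange_tool and orange_pot below 0.014 m and angle between orange_tool's own z axis and vertical below 0.3 rad) and (value of joint teal_pad above 0.003 m and contact force between the fingers and teal_tool above 1 N and horizontal distance between teal_tool and teal_pot below 0.014 m and z of teal_tool in the frame of teal_pot below 0.033 m and angle between teal_tool's own z axis and vertical below 0.35 rad) and contact force between the fingers and orange_tool below 0.1 N) or ((z of teal_tool in the frame of teal_pot between 0 and 0.036 m and value of joint teal_pad above 0.0003 m and horizontal distance between teal_tool and teal_pot below 0.014 m and angle between teal_tool's own z axis and vertical below 0.3 rad) and (value of joint orange_pad above 0.003 m and contact force between the fingers and orange_tool above 1 N and horizontal distance between orange_tool and orange_pot below 0.014 m and z of orange_tool in the frame of orange_pot below 0.033 m and angle between orange_tool's own z axis and vertical below 0.35 rad) and contact force between the fingers and teal_tool below 0.1 N))), for 0.1 s.
At the end, for the whole second after the job is handed in: Both tools stand released and still, handle end down, in the pots of their own colour: foot within 14 mm of the pot's axis and standing on its pad, at most 36 mm above the pot's underside, leaning less than 17 degrees; the black tool still stands in the grey pot (z of teal_tool in the frame of teal_pot between 0 and 0.036 m and value of joint each of teal_pad, orange_pad above 0.0003 m and horizontal distance between teal_tool and teal_pot below 0.014 m and angle between each of teal_tool, orange_tool, black_tool's own z axis and vertical below 0.3 rad and z of orange_tool in the frame of orange_pot between 0 and 0.036 m and horizontal distance between orange_tool and orange_pot below 0.014 m and linear speed of each of teal_tool, orange_tool below 0.02 m/s); the robot touches nothing.
It fails at once if a tool is rammed into a pot with more than 50 N (contact force between any of teal_tool, orange_tool and teal_pot above 50 N or contact force between any of teal_tool, orange_tool and orange_pot above 50 N or contact force between any of teal_tool, orange_tool and grey_pot above 50 N).
It fails at once if the black tool is moved by more than 25 mm (distance of black_tool from where it was at the start of the episode above 0.025 m).
It fails at once if the bottle, gel tray or beaker is moved by more than 20 mm (distance of any of wash_bottle, gel_tray, beaker from where it was at the start of the episode above 0.02 m).
It also fails if it takes over 64 s, if anything falls off the work surface, if the arm or the gripper's body presses on something with over 40 N, if the wrist force passes 120 N, or if a joint passes its speed limit or range.

## Working session

There is one attempt and no reset: what is moved stays moved. The work goes in short steps, Python scripts to look and compute and a shell command to move; the robot and the scene stay as the last step left them, time stands still between calls to the robot, and variables do not carry over. Pictures are saved under pics/ and viewed, at most 11 in all, crops included, and the job is handed in when it is done.

```bash
mkdir -p pics; cat > h.py <<'E'
import numpy as np, cv2
from scipy.spatial.transform import Rotation as R
from cell import *
def Rm(o):
    o=np.array(o,float)
    return o if o.shape==(3,3) else (R.from_rotvec(o).as_matrix() if o.size==3 else R.from_quat(o).as_matrix())
def ray(c,px):
    x=np.array([(px[0]-c["cx"])/c["fx"],(px[1]-c["cy"])/c["fy"]]);u=x.copy()
    for _ in range(20): u=x/(1+c["k1"]*(u@u))
    d=Rm(c["orientation"])@np.array([u[0],u[1],1]); return np.array(c["position"],float),d/np.linalg.norm(d)
def tri(c1,p1,c2,p2):
    a,d=ray(c1,p1);b,e=ray(c2,p2)
    s=np.linalg.lstsq(np.stack([d,-e],1),b-a,rcond=None)[0]
    P,Q=a+s[0]*d,b+s[1]*e
    return (P+Q)/2,np.linalg.norm(P-Q)
def proj(c,P):
    q=Rm(c["orientation"]).T@(np.array(P)-np.array(c["position"]));u=q[:2]/q[2];u=u*(1+c["k1"]*(u@u))
    return np.array([u[0]*c["fx"]+c["cx"],u[1]*c["fy"]+c["cy"]])
def atz(c,p,z):
    a,d=ray(c,p);return a+d*(z-a[2])/d[2]
def save(im,n): cv2.imwrite("pics/"+n,im[...,::-1])
E
python3 - <<'E'
from h import *
for n in("scene","top"):
    c=get_image(n);save(c["image"],n+"0.png");print(n,{k:np.round(v,4).tolist() for k,v in c.items() if k!="image"})
    for l in("teal_tool","orange_tool","rack","teal_pot","orange_pot","grey_pot","black_tool"):
        r=[(round(d["score"],2),[round(x*s) for x,s in zip(d["rect"],(640,480,640,480))]) for d in find_in(l,n)]
        p=[(round(d["score"],2),[round(x*s,1) for x,s in zip(d["point"],(640,480))]) for d in place_of(l,n)]
        print(l,r[:4],p[:4])
o=observe();print(o)
E
```

```text
scene {'fx': 441.1287, 'fy': 441.1287, 'cx': 319.3694, 'cy': 241.5554, 'k1': -0.0422, 'position': [0.7336, 0.3478, 0.9261], 'orientation': [-0.7911, -2.7802, 0.7959]}
teal_tool [(0.91, [488, 333, 81, 60]), (0.68, [351, 169, 69, 45]), (0.64, [374, 257, 65, 17]), (0.63, [361, 338, 46, 22])] [(0.94, [343.2, 261.4]), (0.83, [380.8, 190.1]), (0.73, [522.2, 306.4]), (0.68, [379.9, 329.2])]
orange_tool [(0.82, [392, 376, 41, 35])] [(0.62, [412.4, 364.1])]
rack [(0.92, [376, 372, 125, 131]), (0.32, [394, 375, 39, 28])] [(0.57, [374.8, 366.7]), (0.21, [205.9, 184.4])]
teal_pot [(0.86, [250, 205, 22, 38])] [(0.61, [255.3, 213.1])]
orange_pot [(0.77, [275, 235, 25, 32]), (0.55, [375, 372, 123, 130])] [(0.59, [274.9, 244.0])]
grey_pot [(0.86, [292, 281, 25, 36])] [(0.87, [291.3, 286.4]), (0.48, [294.5, 283.4])]
black_tool [(0.57, [291, 262, 12, 31])] [(0.76, [291.1, 284.6]), (0.6, [233.2, 373.8])]
top {'fx': 462.6123, 'fy': 462.6123, 'cx': 320.8511, 'cy': 242.3997, 'k1': -0.1233, 'position': [0.2439, -0.1178, 1.0455], 'orientation': [-2.2388, 1.9638, -0.2015]}
teal_tool [(0.95, [403, 348, 101, 2
[... 541 characters left out ...]
ts': array([ 1.076425  ,  0.43450278,  0.02497154,  1.57317345, -0.0116447 ,
        1.13400385, -0.07507396]), 'dq': array([ 4.50228573e-04, -3.71776092e-04, -8.72033076e-04,  3.36364216e-04,
        8.81897925e-05, -7.80117052e-04, -1.15714899e-03]), 'joint_efforts': array([ 2.65910694e-04, -6.67658544e+01,  9.84179713e-01, -3.14808655e+01,
       -6.06373907e-02,  3.26702418e-02,  4.59258786e-05]), 'position': array([ 0.23865603, -0.57766639,  0.22675005]), 'ee_rot': array([3.08148399e+00, 6.11376691e-01, 8.55062313e-05]), 'force': array([ 0.51622915,  0.70957238, -0.63022153]), 'ft_torque': array([ 0.01240502, -0.00527862, -0.00014157]), 'gripper_force': 0.0, 'width': 0.9999439496604924}
```

View pics/scene0.png

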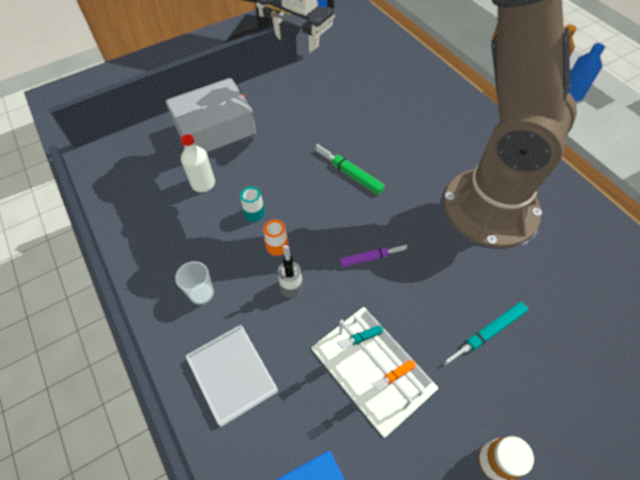

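View pics/top0.png

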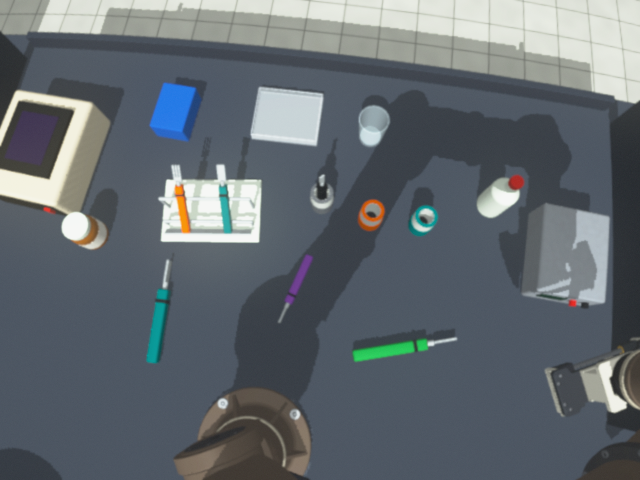

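The scene shows the rack with a teal scoop (scene 362,337; top 225,205) and an orange fork (scene 397,375; top 183,207). The teal candidates are:
- the tool on the rack
- a longer teal tool on the bench (scene 488,333; top 158,311)

Green (top 390,350) and purple (top 297,285) are excluded. The rack one fits: it is the smaller teal tool and lies on the rack. Next I confirm this in a crop and fit poses from both views.

```bash
cat > fit.py <<'E'
from h import *
from scipy.optimize import minimize
S=4
def mask(c,col,box):
    hsv=cv2.cvtColor(c["image"],cv2.COLOR_RGB2HSV);lo,hi={"teal":((82,90,30),(98,255,255)),"orange":((4,130,60),(18,255,255))}[col]
    m=cv2.inRange(hsv,lo,hi);k=np.zeros_like(m);x,y,w,h=box;k[y-h:y+h,x-w:x+w]=m[y-h:y+h,x-w:x+w]
    n,lab,st,_=cv2.connectedComponentsWithStats(k);
    return k if n<2 else k
def hullm(pts,box):
    x,y,w,h=box;m=np.zeros((2*h*S,2*w*S),np.uint8)
    q=((pts-[x-w,y-h]+.5)*S*16).astype(np.int32);cv2.fillConvexPoly(m,cv2.convexHull(q),1,shift=4);return m
def crop(m,box):
    x,y,w,h=box;return cv2.resize(m[y-h:y+h,x-w:x+w],None,fx=S,fy=S,interpolation=cv2.INTER_LINEAR)>127
def boxpts(p,L=.118,Rr=None):
    x,y,z,yaw,pit=p;Rt=R.from_euler("ZYX",[yaw,0,0]).as_matrix()
    ax=Rt@[np.cos(pit),0,np.sin(pit)];u=Rt@[-np.sin(pit),0,np.cos(pit)];v=Rt@[0,1,0]
    return np.array([np.array([x,y,z])+a*u+b*v+l*ax for a in(-.009,.009) for b in(-.009,.009) for l in(0,L)])
def cylpts(p):
    x,y,h=p;t=np.linspace(0,6.28,40);return np.array([[x+.025*np.cos(a),y+.025*np.sin(a),z] for a in t for z in(0,h)])
def fit(cams,col,boxes,model,p0,hull,step):
    tg=[]
    for c,b in zip(cams,boxes):
        m=mask(c,col,b)
        pts=cv2.findNonZero(m).reshape(-1,2)
        tg.append(crop(m,b) if not hull else hullm(np.concatenate([pts+d for d in np.array([[-.5,-.5],[.5,-.5],[-.5,.5],[.5,.5]])]),b)>0)
    def cost(p,full=0):
        e=[]
        for c,b,t in zip(cams,boxes,tg):
            m=hullm(np.array([proj(c,P) for P in model(p)]),b)>0;e.append(1-(m&t).sum()/(m|t).sum())
        return e if full else sum(e)
    p0=np.array(p0)
    for _ in range(3):
        r=minimize(cost,p0,method="Nelder-Mead",options=dict(initial_simplex=np.vstack([p0]+[p0+np.eye(len(p0))[i]*step[i] for i in range(len(p0))]),xatol=1e-5,fatol=1e-5,maxiter=600));p0=r.x
    return r.x,cost(r.x,1)
E
python3 - <<'E'
from fit import *
t,s=get_image("top"),get_image("scene");cams=[t,s]
im=np.hstack([cv2.resize(t["image"][150:255,150:290],None,fx=2.8,fy=4),cv2.resize(s["image"][300:440,305:445],None,fx=2.8,fy=3)])
print(im.shape);save(im,"crop0.png")
print("rack",atz(t,(211,211),.0),atz(s,(375,372),0))
for col,bt,bs,f1,f2 in(("teal",(224,205,22,45),(364,336,22,14),(228,231),(380,330)),("orange",(182,205,18,45),(402,372,18,16),(186,231),(412,367))):
    P,g=tri(t,f1,s,f2);print(col,"foot tri",P.round(4),g)
    print(fit(cams,col,[bt,bs],boxpts,[*P,0,.785],False,[.01,.01,.01,.1,.1]))
for col,bt,bs in(("teal",(423,221,25,28),(252,204,22,30)),("orange",(371,215,25,28),(275,237,22,30))):
    g=atz(t,bt[:2],.04)
    print(col,"pot",g,fit(cams,col,[bt,bs],cylpts,[g[0],g[1],.078],True,[.01,.01,.01]))
for c in cams: 
  g=atz(c,(321,197) if c is t else (291,281),.04);print("grey",g)
E
```

```text
(420, 784, 3)
rack [0.50245741 0.18008459 0.        ] [0.50696156 0.19016192 0.        ]
teal foot tri [0.4534 0.126  0.0267] 0.0027443935109582136
(array([0.45420854, 0.12351786, 0.02369554, 0.16543714, 0.89215254]), [np.float64(0.3262999246420497), np.float64(0.29947142385199865)])
orange foot tri [0.4422 0.2247 0.0204] 0.002633585848572075
(array([0.44350574, 0.22053207, 0.02406748, 0.13447426, 0.91197118]), [np.float64(0.2840356083086053), np.float64(0.24081137309292644)])
teal pot [ 0.53166623 -0.31030187  0.04      ] (array([ 0.53354401, -0.30622111,  0.08523624]), [np.float64(0.14492871030460142), np.float64(0.12508054123711343)])
orange pot [ 0.52999607 -0.19201853  0.04      ] (array([ 0.53131884, -0.1901068 ,  0.08076732]), [np.float64(0.1289542073662514), np.float64(0.09598416755999006)])
grey [ 0.55723113 -0.07483435  0.04      ]
grey [ 0.55858336 -0.06878139  0.04      ]
```

View pics/crop0.png

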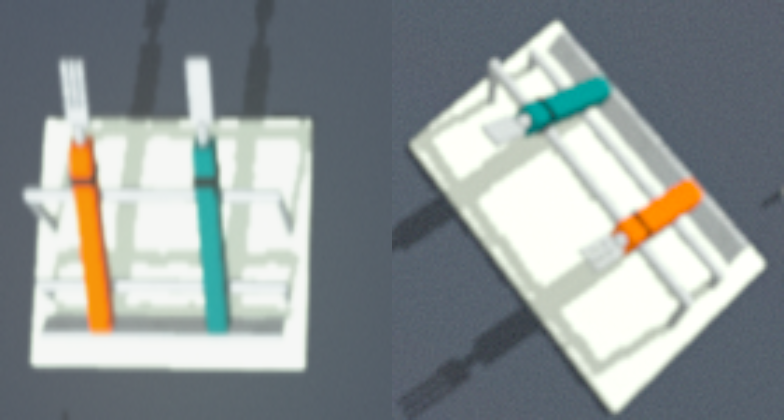

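The crop confirms it: left crop has the orange fork at top (183,207) and the teal flat scoop at top (225,205), both on the rack. I refine the rack, tool and pot poses.

```bash
python3 - <<'E'
from fit import *
from scipy.optimize import least_squares
t,s=get_image("top"),get_image("scene");cams=[t,s]
tc=np.array([(45,118),(312,120),(303,370),(30,367)])/[2.8,4]+150-.5
sc=(np.array([(410,140),(557,20),(764,265),(612,412)])-[392,0])/[2.8,3]+[305,300]-.5
lt=np.array([(75,115),(75,-115),(-75,-115),(-75,115)])/1e3
ls=np.array([(75,-115),(-75,-115),(-75,115),(75,115)])/1e3
def rk(p,l): return np.c_[p[:2]+l@R.from_euler("z",p[2]).as_matrix()[:2,:2].T,np.full(len(l),.008)]
for nm,fs in(("both",[(t,tc,lt),(s,sc,ls)]),("top",[(t,tc,lt)]),("scene",[(s,sc,ls)])):
    f=lambda p:np.concatenate([(np.array([proj(c,P) for P in rk(p,l)])-q).ravel() for c,q,l in fs])
    r=least_squares(f,[.5,.18,.1]);p=r.x;print(nm,p.round(4),np.abs(r.fun).max().round(2),"feet T,O",*[(p[:2]+R.from_euler("z",p[2]).as_matrix()[:2,:2]@[-.058,y]).round(4) for y in(-.048,.048)])
for col,bt,bs,P in(("teal",(224,205,22,45),(364,336,22,14),(.453,.124,.027)),("orange",(182,205,18,45),(402,372,18,16),(.443,.22,.027))):
    print(col,fit(cams,col,[bt,bs],boxpts,[*P,.12,.785],True,[.01,.01,.01,.1,.1]))
for col,bt,bs in(("teal",(423,221,25,28),(252,204,22,30)),("orange",(371,215,25,28),(275,237,22,30))):
    for cc,bb in(((t,),(bt,)),((s,),(bs,)),(cams,(bt,bs))):
        print(col,"pot",fit(cc,col,bb,lambda p:cylpts([*p,.078]),[.532,-.308 if col=="teal" else -.19],True,[.01,.01]))
E
```

```text
both [0.5051 0.1796 0.114 ] 1.74 feet T,O [0.4529 0.1254] [0.442  0.2207]
top [0.5029 0.1793 0.1184] 0.63 feet T,O [0.451  0.1248] [0.4397 0.2201]
scene [0.5067 0.1798 0.1115] 0.29 feet T,O [0.4544 0.1257] [0.4437 0.2211]
teal (array([0.45285954, 0.12477541, 0.02256977, 0.13725691, 0.84821073]), [np.float64(0.17103791174642635), np.float64(0.16791044776119401)])
orange (array([0.44183035, 0.22127121, 0.02431137, 0.1178813 , 0.85737406]), [np.float64(0.1302412743031155), np.float64(0.10722910964417964)])
teal pot (array([ 0.53563108, -0.3092818 ]), [np.float64(0.17648971628322896)])
teal pot (array([ 0.53633768, -0.3071968 ]), [np.float64(0.15740665419344346)])
teal pot (array([ 0.53525027, -0.30928392]), [np.float64(0.17600195106088934), np.float64(0.1590335963556495)])
orange pot (array([ 0.53136068, -0.19252352]), [np.float64(0.13448926421705143)])
orange pot (array([ 0.53091447, -0.19156712]), [np.float64(0.11247325983215406)])
orange pot (array([ 0.53120636, -0.19137228]), [np.float64(0.1351181385320277), np.float64(0.11302130459817394)])
```

```bash
cat > go.py <<'E'
import sys; from h import *
# go.py x y z yaw tilt : turn (units of 4deg, tool frame) then shift (units of 20 mm, tool frame after turn)
x,y,z,yaw,tilt=map(float,sys.argv[1:]); o=observe()
T=R.from_euler("z",yaw)*R.from_euler("x",np.pi)*R.from_euler("y",tilt)
C=R.from_rotvec(o["ee_rot"])
print("clock",round(o["clock"],2),"turn",np.round((C.inv()*T).as_rotvec()/np.radians(4),2),"shift",np.round(T.inv().apply(np.array([x,y,z])-o["position"])/.02,2),"pos",o["position"].round(4),"j",o["joints"].round(2))
E
python3 -m handwheel '[[0,0,0,0,0,0.99],[0,0,0,0,0,0.99],[0,0,0,0,0,0.99],[0,0,0,0,0,0.98]]' 0.6
python3 -m handwheel '[[0.54,-1,0,0,0,0],[0.54,-1,0,0,0,0],[0.54,-1,0,0,0,0],[0.54,-1,0,0,0,0],[0.54,-1,0,0,0,0],[0.54,-1,0,0,0,0],[0.54,-1,0,0,0,0],[0.54,-1,0,0,0,0]]'
python3 -m handwheel '[[0.54,-1,0,0,0,0],[0.54,-1,0,0,0,0],[0.54,-1,0,0,0,0],[0.54,-1,0,0,0,0],[0.54,-1,0,0,0,0],[0.54,-1,0,0,0,0],[0.54,-1,0,0,0,0],[0.54,-1,0,0,0,0]]'
python3 -m handwheel '[[0.54,-1,0,0,0,0],[0.54,-1,0,0,0,0],[0.54,-1,0,0,0,0],[0.54,-1,0,0,0,0],[0.54,-1,0,0,0,0],[0.54,-1,0,0,0,0],[0.54,-1,0,0,0,0],[0.54,-1,0,0,0,0]]'
python3 -m handwheel '[[0.54,-1,0,0,0,0],[0.54,-1,0,0,0,0],[0.54,-1,0,0,0,0],[0.54,-1,0,0,0,0],[0.54,-1,0,0,0,0],[0.54,-1,0,0,0,0],[0.54,-1,0,0,0,0],[0.54,-1,0,0,0,0]]'
python3 go.py .526 .1336 .16 .115 0
```

```text
clock: 2.03
position: [0.2387, -0.5777, 0.2268]
ee_rot: [3.137, 0.177, 0.0]
force: [-0.5, -0.2, 0.1]
width: 0.76
gripper_force: 0.0
clock: 2.7
position: [0.3062, -0.4077, 0.2269]
ee_rot: [3.136, 0.182, 0.0]
force: [0.5, 0.4, 0.4]
width: 0.6
gripper_force: 0.0
clock: 3.37
position: [0.3736, -0.2388, 0.227]
ee_rot: [3.136, 0.182, 0.001]
force: [-0.3, 0.1, -0.6]
width: 0.595
gripper_force: 0.0
clock: 4.03
position: [0.4409, -0.0699, 0.2269]
ee_rot: [3.136, 0.182, 0.001]
force: [-0.5, -0.8, 0.2]
width: 0.6
gripper_force: 0.0
clock: 4.7
position: [0.5082, 0.0991, 0.2268]
ee_rot: [3.136, 0.182, 0.0]
force: [-0.5, -1.1, 0.7]
width: 0.602
gripper_force: 0.0
clock 4.7 turn [ 0.   -0.    0.01] shift [ 1.08 -1.61  3.34] pos [0.5082 0.0991 0.2268] j [-0.01  0.29 -0.35  1.81  0.11  1.06 -1.87]
```

```bash

python3 -m handwheel '[[0.54,-0.8,0,0,0,0],[0.54,-0.8,0,0,0,0],[0,0,0.9,0,0,0],[0,0,0.9,0,0,0],[0,0,0.9,0,0,0],[0,0,0.6,0,0,0],[0,0,0,0,0,0]]'
python3 - <<'E'
from h import *
t,s=get_image("top"),get_image("scene")
save(np.hstack([cv2.resize(t["image"][150:250,150:250],(400,400),interpolation=2),cv2.resize(s["image"][290:390,310:410],(400,400),interpolation=2)]),"g1.png")
E
python3 go.py .526 .1336 .0875 .115 0
```

```text
clock: 5.28
position: [0.5241, 0.1317, 0.1583]
ee_rot: [3.135, 0.182, -0.006]
force: [-0.6, -0.4, 0.2]
width: 0.599
gripper_force: 0.0
clock 5.38 turn [0.   0.01 0.01] shift [ 0.03 -0.06  3.67] pos [0.5256 0.1323 0.1608] j [-0.08  0.4  -0.35  1.84  0.16  0.94 -1.96]
```

View pics/g1.png

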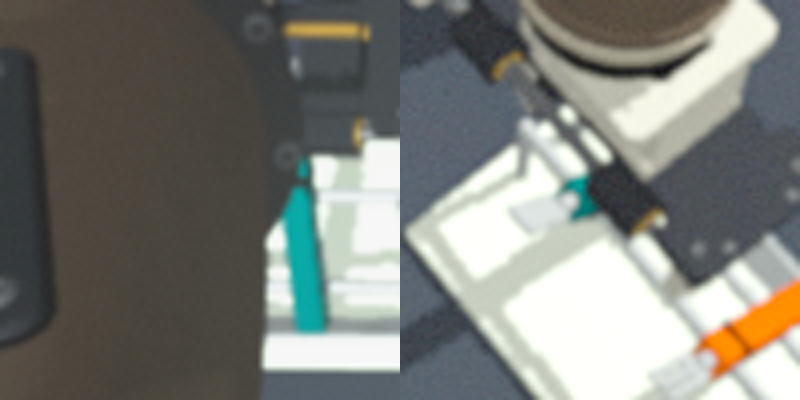

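The crop shows the fingers over the upper teal handle (scene ≈(355,340)), one on each side of it. I descend and close.

```bash

python3 -m handwheel '[[0,-0.06,0.8,0,0,0],[0,0,0.8,0,0,0],[0,0,0.7,0,0,0],[0,0,0.6,0,0,0],[0,0,0.5,0,0,0],[0,0,0.25,0,0,0],[0,0,0,0,0,0]]'
python3 -m handwheel '[[0,0,0,0,0,0],[0,0,0,0,0,0],[0,0,0,0,0,0],[0,0,0,0,0,0],[0,0,0,0,0,0],[0,0,0,0,0,0],[0,0,0,0,0,0]]' 0 15
python3 go.py .526 .1336 .0875 .115 0
```

```text
clock: 5.97
position: [0.5254, 0.1334, 0.0874]
ee_rot: [3.136, 0.182, -0.001]
force: [0.1, -0.2, 0.4]
width: 0.599
gripper_force: 0.0
clock: 6.55
position: [0.5256, 0.1335, 0.0879]
ee_rot: [-3.136, -0.182, -0.001]
force: [-0.2, 0.1, 2.0]
width: 0.195
gripper_force: 15.0
clock 6.55 turn [-0.   -0.01  0.01] shift [ 0.02 -0.    0.02] pos [0.5256 0.1335 0.0879] j [-0.11  0.49 -0.33  1.91  0.21  0.78 -2.01]
```

```bash

python3 -m handwheel '[[0,0,-0.3,0,0,0],[0,0,-0.6,0,0,0],[0,0,-1,0,0,0],[0,0,-1,0,0,0],[0,0,-1,0,0,0],[0,0,-1,0,0,0],[0,0,-1,0,0,0],[0,0,-1,0,0,0]]' 0 30
python3 -m handwheel '[[0,0,-0.9,0,0.5,0],[0,0,-0.3,0,1,0],[0,0,0,0,1,0],[0,0,0,0,1,0],[0,0,0,0,1,0],[0,0,0,0,1,0],[0,0,0,0,1,0],[0,0,0,0,1,0]]'
python3 -m handwheel '[[0,0,0,0,1,0],[0,0,0,0,1,0],[0,0,0,0,1,0],[0,0,0,0,0.75,0],[0,0,0,0,0,0]]'
python3 go.py .526 .1336 .24 .115 .785
python3 go.py .45 -.26 .26 -.5 .785
```

```text
clock: 7.22
position: [0.5252, 0.1335, 0.2271]
ee_rot: [-3.136, -0.182, 0.0]
force: [0.3, 0.1, -1.7]
width: 0.195
gripper_force: 30.0
clock: 7.88
position: [0.5249, 0.1336, 0.2505]
ee_rot: [-2.998, -0.174, -0.809]
force: [0.8, -1.5, -0.8]
width: 0.197
gripper_force: 30.0
clock: 8.3
position: [0.5255, 0.1237, 0.2623]
ee_rot: [-2.91, -0.172, -1.054]
force: [-0.2, -0.4, -0.5]
width: 0.197
gripper_force: 30.0
clock 8.3 turn [-0.05  1.29  0.02] shift [-0.73 -0.49  0.85] pos [0.5255 0.1237 0.2623] j [ 0.07 -0.   -0.55  2.29  0.89  0.29 -2.72]
clock 8.3 turn [-5.99  1.26  6.53] shift [ 4.08 18.65  4.24] pos [0.5255 0.1237 0.2623] j [ 0.07 -0.   -0.55  2.29  0.89  0.29 -2.72]
```

```bash
python3 go.py .50 -.04 .25 .115 .70
python3 -m handwheel '[[-0.15,1,0.05,0,0,0],[-0.15,1,0.05,0,0,0],[-0.15,1,0.05,0,0,0],[-0.15,1,0.05,0,0,0],[-0.15,1,0.05,0,0,0],[-0.15,1,0.05,0,0,0],[-0.15,1,0.05,0,0,0],[-0.15,1,0.05,0,0,0]]'
python3 go.py .45 -.25 .25 -.35 .785
```

```text
clock 8.3 turn [-0.05  0.07  0.03] shift [-2.08  7.99 -0.95] pos [0.5255 0.1237 0.2623] j [ 0.07 -0.   -0.55  2.29  0.89  0.29 -2.72]
clock: 8.97
position: [0.5289, 0.0085, 0.2452]
ee_rot: [-2.913, -0.174, -1.035]
force: [-0.5, -0.4, -1.2]
width: 0.193
gripper_force: 30.0
clock 8.97 turn [-4.58  1.45  4.96] shift [ 0.69 13.49  0.34] pos [0.5289 0.0085 0.2452] j [ 0.15 -0.01 -0.25  2.35 -0.15  0.12 -1.41]
```

```bash
cat > kin.py <<'E'
from h import *
from scipy.optimize import least_squares
import itertools
Ez=lambda a:R.from_euler("z",a);Ey=lambda a:R.from_euler("y",a)
def fk(j,q,s):
    h,L1,L2,L3,c,c7,d1,e1,e2=q;p=np.array([0,0,h]);r=Ez(c+s[0]*j[0]);p=p+r.apply([d1,0,0]);r=r*Ey(j[1]);p=p+r.apply([e1,0,L1]);r=r*Ez(s[1]*j[2])*Ey(j[3]);p=p+r.apply([e2,0,L2]);r=r*Ez(s[2]*j[4])*Ey(j[5]);p=p+r.apply([0,0,L3]);return p,r*Ez(s[3]*j[6]+c7)
D=[([1.0764,.4345,.025,1.5732,-.0116,1.134,-.0751],[.2387,-.5777,.2268],[3.0815,.6114,0]),
([-.01,.29,-.35,1.81,.11,1.06,-1.87],[.5082,.0991,.2268],[3.136,.182,0]),
([-.08,.4,-.35,1.84,.16,.94,-1.96],[.5256,.1323,.1608],[3.136,.182,-.002]),
([-.11,.49,-.33,1.91,.21,.78,-2.01],[.5256,.1335,.0879],[3.136,.182,0.001]),
([.07,0,-.55,2.29,.89,.29,-2.72],[.5255,.1237,.2623],[-2.91,-.172,-1.054]),
([.15,-.01,-.25,2.35,-.15,.12,-1.41],[.5289,.0085,.2452],[-2.913,-.174,-1.035])]
if __name__=="__main__":
    o=observe();D[-1]=(o["joints"],o["position"],o["ee_rot"]);best=None
    for s in itertools.product((1,-1),repeat=4):
      for c7 in(-1.57,0,1.57,3.14):
        f=lambda q:np.concatenate([np.r_[(fk(j,q,s)[0]-p)*3,(fk(j,q,s)[1].inv()*R.from_rotvec(o)).as_rotvec()] for j,p,o in D])
        r=least_squares(f,[.34,.46,.46,.3,0,c7,0,0,0])
        if best is None or r.cost<best[0]: best=(r.cost,s,r.x)
    print(best);np.savez("kin.npz",q=best[2],s=best[1])
E
python3 kin.py
```

```text
(np.float64(0.0037514910580240058), (-1, -1, -1, -1), array([ 0.25516769,  0.55707036,  0.40331711,  0.35799532, -0.07888676,
        1.49501532,  0.02743387, -0.00210863,  0.01189285]))
```

```bash
cat > ik.py <<'E'
from kin import *
K=np.load("kin.npz");q,s=K["q"],K["s"]
lo=np.array([-2.62,-.44,-1.27,.08,-1.32,.12,-2.74]);hi=np.array([2.62,2.09,1.32,2.57,4.46,2,2.74])
def pose(yaw,tilt):return R.from_euler("z",yaw)*R.from_euler("x",np.pi)*R.from_euler("y",tilt)
def ik(P,T,j0,w=.02):
    mid=(lo+hi)/2
    f=lambda j:np.r_[(fk(j,q,s)[0]-P)*5,(fk(j,q,s)[1].inv()*T).as_rotvec()*2,w*(j-j0)]
    r=least_squares(f,np.clip(j0,lo+.05,hi-.05),bounds=(lo+.03,hi-.03));return r.x,np.linalg.norm(r.fun[:6])
E
python3 - <<'E'
from ik import *
j0=observe()["joints"];print(j0.round(2))
for nm,x,y in(("T",.535,-.308),("O",.531,-.192)):
  for yw in np.radians([-60,-30,0,30,45,60,75,90,105,120,150,180,210]):
    for z in(.28,.114):
      T=pose(yw,.785);P=np.array([x,y,z])+.015*T.as_matrix()[:,2]
      b=min((ik(P,T,js,.005) for js in (j0,np.array([.5,.7,0,1.7,1,1,0]),np.array([.5,.7,0,1.7,-1,1,0.5]),np.array([.5,.7,0,1.2,0,1.7,1.5]))),key=lambda r:r[1]+.001*np.abs(r[0]-j0).sum())
      print(nm,round(np.degrees(yw)),z,b[0].round(2),round(b[1],3),"marg",np.minimum(b[0]-lo,hi-b[0]).min().round(2))
E
```

```text
[ 0.15 -0.01 -0.25  2.35 -0.15  0.12 -1.41]
T -60 0.28 [-0.74  0.47  1.29  2.09 -0.14  0.22 -2.13] 0.0 marg 0.03
T -60 0.114 [ 0.55  0.58 -0.58  2.28  1.86  0.9   2.11] 0.0 marg 0.29
T -30 0.28 [-0.12  0.15  0.68  2.2  -1.29  0.15 -0.35] 0.013 marg 0.03
T -30 0.114 [ 0.18  0.37  0.36  2.16 -1.29  0.15 -0.37] 0.46 marg 0.03
T 0 0.28 [ 1.58  0.41 -1.19  2.09 -0.25  0.23 -0.78] 0.0 marg 0.08
T 0 0.114 [ 1.27  0.59 -0.75  2.15 -1.29  0.15  0.42] 0.225 marg 0.03
T 30 0.28 [ 1.12  0.39 -0.39  1.85 -0.81  0.93  0.23] 0.0 marg 0.51
T 30 0.114 [ 1.49  0.92 -1.1   1.99  0.08  0.37 -0.4 ] 0.0 marg 0.17
T 45 0.28 [ 1.22  0.52 -0.6   1.69 -0.58  1.07  0.21] 0.0 marg 0.67
T 45 0.114 [ 1.42  0.94 -1.02  1.83 -0.04  0.66 -0.08] 0.0 marg 0.25
T 60 0.28 [ 1.21  0.64 -0.68  1.53 -0.41  1.26  0.24] 0.0 marg 0.59
T 60 0.114 [ 1.31  0.94 -0.9   1.66 -0.11  0.94  0.16] 0.0 marg 0.37
T 75 0.28 [ 1.14  0.73 -0.71  1.36 -0.28  1.47  0.32] 0.0 marg 0.53
T 75 0.114 [ 1.19  0.96 -0.81  1.5  -0.09  1.19  0.33] 0.0 marg 0.46
T 90 0.28 [ 1.05  0.81 -0.71  1.2  -0.18  1.68  0.43] 0.0 marg 0.32
T 90 0.114 [ 1.08  1. 
[... 1848 characters left out ...]
 0.42
O 105 0.28 [ 0.58  0.66 -0.06  1.33 -0.45  1.77  0.83] 0.0 marg 0.23
O 105 0.114 [ 0.57  0.83 -0.05  1.47 -0.44  1.5   0.97] 0.0 marg 0.5
O 120 0.28 [ 0.52  0.72 -0.09  1.21 -0.33  1.9   0.96] 0.0 marg 0.1
O 120 0.114 [ 0.51  0.88 -0.06  1.35 -0.31  1.62  1.08] 0.0 marg 0.38
O 150 0.28 [ 0.45  0.76 -0.28  1.15  0.    1.97  1.22] 0.114 marg 0.03
O 150 0.114 [ 0.34  0.93 -0.04  1.22 -0.07  1.77  1.37] 0.0 marg 0.23
O 180 0.28 [-0.07  0.8   0.5   1.13  0.    1.97  2.01] 0.05 marg 0.03
O 180 0.114 [ 0.21  0.92 -0.1   1.25  0.22  1.75  1.65] 0.0 marg 0.25
O 210 0.28 [ 0.12  0.69 -0.19  1.28  0.51  1.87  2.  ] 0.0 marg 0.13
O 210 0.114 [ 0.11  0.85 -0.17  1.42  0.51  1.6   1.87] 0.0 marg 0.4
```

```bash

python3 -m handwheel '[[-0.3,0.6,0.2,0.6,0,-0.72],[-0.3,0.6,0.2,0.8,0,-0.96],[-0.3,0.6,0.2,0.8,0,-0.96],[-0.3,0.6,0.2,0.8,0,-0.96],[-0.3,0.6,0.2,0.8,0,-0.96],[-0.3,0.6,0.2,0.8,0,-0.96],[0,0,0,0,0,0]]'
python3 go.py .49 -.12 .25 1.05 .785
python3 go.py .49 -.12 .25 0.6 .785
```

```text
clock: 9.55
position: [0.5179, -0.0228, 0.219]
ee_rot: [-2.867, -0.42, -0.936]
force: [-0.4, -1.1, -0.6]
width: 0.194
gripper_force: 30.0
clock 9.55 turn [ 7.    2.05 -8.3 ] shift [-2.38  1.21 -4.57] pos [ 0.5179 -0.0228  0.219 ] j [ 0.29  0.05 -0.18  2.33 -0.95  0.28 -0.31]
clock 9.55 turn [ 2.8   2.16 -3.4 ] shift [-1.66  3.22 -3.85] pos [ 0.5179 -0.0228  0.219 ] j [ 0.29  0.05 -0.18  2.33 -0.95  0.28 -0.31]
```

```bash

python3 -m handwheel '[[0,0,-0.6,0.7,0.4,-0.85],[0,0,-0.6,0.7,0.4,-0.85],[-0.3,0.3,-0.6,0.7,0.4,-0.85],[-0.3,0.4,-0.6,0.7,0.4,-0.85],[-0.4,0.5,-0.5,0.7,0.4,-0.85],[-0.4,0.5,-0.5,0.7,0,-0.85],[-0.4,0.5,-0.5,0.7,0,-0.85],[0,0,0,0,0,0]]'
python3 go.py .47 -.2 .24 1.05 .785
```

```text
clock: 10.22
position: [0.4782, -0.1009, 0.2513]
ee_rot: [-2.459, -1.057, -0.991]
force: [0.8, -1.2, -0.9]
width: 0.19
gripper_force: 30.0
clock 10.22 turn [ 2.49  0.32 -2.4 ] shift [-3.58  2.11 -2.78] pos [ 0.4782 -0.1009  0.2513] j [ 0.63  0.19  0.    2.16 -0.99  0.96  0.54]
```

```bash

python3 -m handwheel '[[-0.6,0.2,-0.5,0.8,0.1,-0.8],[-0.6,0.2,-0.5,0.8,0.1,-0.8],[-0.6,0.4,-0.5,0.8,0.1,-0.8],[-0.6,0.4,-0.5,0,0,0],[-0.6,0.5,-0.4,0,0,0],[-0.6,0.5,-0.4,0,0,0],[0,0,0,0,0,0]]'
python3 go.py .54 -.299 .205 1.05 .785
```

```text
clock: 10.8
position: [0.4635, -0.197, 0.2397]
ee_rot: [-2.253, -1.297, -0.93]
force: [0.3, -1.1, -0.2]
width: 0.195
gripper_force: 30.0
clock 10.8 turn [ 0.09  0.05 -0.04] shift [-3.01  5.85 -0.55] pos [ 0.4635 -0.197   0.2397] j [ 0.76  0.39  0.06  1.91 -0.82  1.25  0.73]
```

```bash

python3 -m handwheel '[[-0.4,0.8,-0.08,0.03,0,0],[-0.4,0.8,-0.08,0.03,0,0],[-0.4,0.8,-0.08,0.03,0.05,-0.04],[-0.4,0.8,-0.08,0,0,0],[-0.4,0.8,-0.08,0,0,0],[-0.5,0.9,-0.08,0,0,0],[-0.5,0.95,-0.08,0,0,0],[0,0,0,0,0,0]]'
python3 go.py .54 -.299 .205 1.05 .785
cat > held.py <<'E'
import sys
from fit import *
col=sys.argv[1];pot=eval(sys.argv[2])
o=observe();t,s=get_image("top"),get_image("scene");P=o["position"];tz=Rm(o["ee_rot"])[:,2]
G=P-.015*tz;F=G-[0,0,.104]
print("pred foot",F.round(4),[proj(c,F).round(1) for c in(t,s)])
for c,n in((t,"top"),(s,"scene")):
    u=proj(c,[*pot,.078]);v=proj(c,F+[0,0,.05]);m=((u+v)/2).astype(int);x0,y0=np.clip(m-50,0,[540,380])
    globals()[n]=cv2.resize(c["image"][y0:y0+100,x0:x0+100],(400,400),interpolation=2);print(n,"crop origin",x0,y0)
save(np.hstack([top,scene]),sys.argv[3])
E
python3 held.py teal "(.535,-.308)" h1.png
```

```text
clock: 11.47
position: [0.5419, -0.2967, 0.205]
ee_rot: [-2.241, -1.303, -0.93]
force: [-0.1, 1.3, -0.7]
width: 0.192
gripper_force: 30.0
clock 11.47 turn [-0.03 -0.02  0.03] shift [-0.1  -0.02 -0.1 ] pos [ 0.5419 -0.2967  0.205 ] j [ 0.77  0.62  0.08  1.6  -0.81  1.34  0.7 ]
pred foot [ 0.5366 -0.3059  0.1116] [array([428.3, 210. ]), array([247.5, 186.5])]
top crop origin 379 159
scene crop origin 197 133
```

View pics/h1.png

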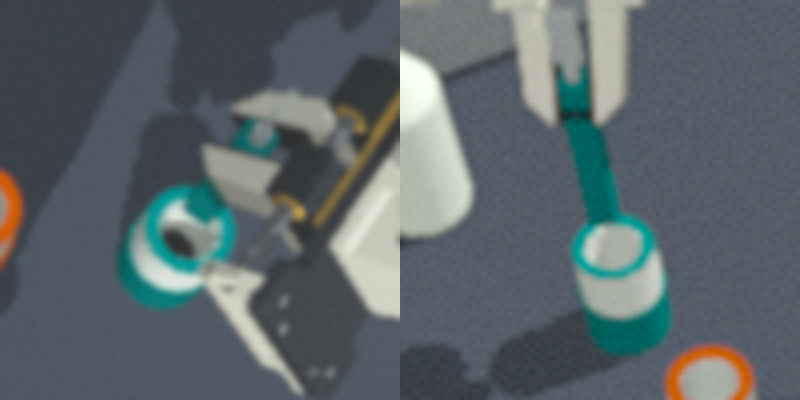

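The view shows the teal handle upright in the fingers, foot just above the teal rim: top foot (429,212), rim centre (426.5,216); scene foot (247.7,188), rim (250.2,194.5). I triangulate both and check the lean.

```bash
python3 - <<'E'
from fit import *
t,s=get_image("top"),get_image("scene")
print("rim",*tri(t,(426.3,215.8),s,(250,194.3)), [atz(c,p,.078).round(4) for c,p in((t,(426.3,215.8)),(s,(250,194.3)))])
print("foot",*tri(t,(429.2,212),s,(247.5,187)),[atz(c,p,.1116).round(4) for c,p in((t,(429.2,212)),(s,(247.5,187)))])
# rim via hsv: fit rim ring centre by matching projected annulus, per camera and both
from scipy.optimize import minimize
def ring(c,xy,r,z): a=np.linspace(0,6.28,60);return np.array([proj(c,[xy[0]+r*np.cos(u),xy[1]+r*np.sin(u),z]) for u in a])
for col,g in(("teal",(.535,-.308)),("orange",(.531,-.192))):
  for z in (.076,.078):
    res=[]
    for cs in((t,),(s,),(t,s)):
        def cost(p):
            e=0
            for c in cs:
                u=proj(c,[*g,.078]).astype(int);b=(u[0],u[1],26,26);m=crop(mask(c,col,b),b)
                A=hullm(ring(c,p,.025,z),b)-hullm(ring(c,p,.016,z),b).astype(np.int8)
                D=hullm(ring(c,p,.016,z),b)
                e-= m[A>0].mean()-m[D>0].mean()
            return e
        gr=[(cost((g[0]+a,g[1]+b_)),g[0]+a,g[1]+b_) for a in np.arange(-.012,.0121,.0015) for b_ in np.arange(-.012,.0121,.0015)]
        r=minimize(cost,min(gr)[1:],method="Nelder-Mead",options=dict(initial_simplex=np.array(min(gr)[1:])+np.array([[0,0],[.002,0],[0,.002]])))
        res.append((r.x.round(4).tolist(),round(r.fun/len(cs),2)))
    print(col,z,res)
# lean of held handle: mask above rim
for c,n,v in((t,"top",None),(s,"scene",None)):
    o=observe();G=o["position"]-.015*Rm(o["ee_rot"])[:,2]
    print(n,"vertical through grasp: ",proj(c,G),proj(c,G-[0,0,.104]))
    m=mask(c,"teal",(int(proj(c,G-[0,0,.06])[0]),int(proj(c,G-[0,0,.06])[1]),10,14));q=cv2.findNonZero(m).reshape(-1,2);print(cv2.fitLine(q.astype(np.float32),2,0,.01,.01).ravel(),len(q))
E
```

```text
rim [ 0.53392722 -0.30958095  0.07592408] 0.0002829217730832562 [array([ 0.5334, -0.3093,  0.078 ]), array([ 0.5343, -0.3078,  0.078 ])]
foot [ 0.53522865 -0.3100168   0.1040981 ] 0.001135673398480988 [array([ 0.5325, -0.3081,  0.1116]), array([ 0.5374, -0.3045,  0.1116])]
teal 0.076 [([0.5348, -0.3091], np.float64(-0.63)), ([0.5338, -0.3114], np.float64(-0.86)), ([0.5342, -0.3098], np.float64(-0.72))]
teal 0.078 [([0.5342, -0.3088], np.float64(-0.63)), ([0.5342, -0.3099], np.float64(-0.86)), ([0.5342, -0.309], np.float64(-0.74))]
orange 0.076 [([0.5322, -0.191], np.float64(-0.9)), ([0.5314, -0.1925], np.float64(-0.8)), ([0.5319, -0.1915], np.float64(-0.84))]
orange 0.078 [([0.5315, -0.1909], np.float64(-0.9)), ([0.5318, -0.1913], np.float64(-0.8)), ([0.5318, -0.1909], np.float64(-0.85))]
top vertical through grasp:  [439.47606049 195.46193099] [427.32445714 210.46360532]
[ 4.2942703e-01 -9.0310156e-01  4.3136874e+02  2.0691875e+02] 160
scene vertical through grasp:  [241.79973694 155.8444822 ] [248.61197403 186.29967899]
[  0.30047217   0.9537906  245.23106    174.11743   ] 264
```

```bash

python3 - <<'E'
from h import *
o=observe();Rt=R.from_rotvec(o["ee_rot"]);print(o["position"],"foot",o["position"]-.015*Rt.as_matrix()[:,2]-[0,0,.104]);print(Rt.inv().apply([[-.0013,-.0022,0],[0,0,-.02]])/.02)
E
python3 -m handwheel '[[-0.09,0.01,-0.09,0,0,0],[-0.35,0,0.35,0,0,0],[-0.35,0,0.35,0,0,0],[-0.2,0,0.2,0,0,0],[-0.2,0,0.2,0,0,0],[-0.2,0,0.2,0,0,0],[-0.2,0,0.2,0,0,0],[0,0,0,0,0,0]]'
python3 held.py teal "(.5342,-.3092)" h2.png
```

```text
[ 0.53992468 -0.29420785  0.20697526] foot [ 0.53466816 -0.30346533  0.11354256]
[[-0.08999373 -0.00239046 -0.0906665 ]
 [-0.70971552 -0.00142893  0.70448693]]
clock: 12.33
position: [0.5387, -0.2975, 0.1629]
ee_rot: [-2.237, -1.305, -0.933]
force: [-0.2, 0.5, -0.4]
width: 0.195
gripper_force: 30.0
pred foot [ 0.5335 -0.3068  0.0695] [array([424.3, 216.6]), array([251. , 196.6])]
top crop origin 377 162
scene crop origin 198 138
```

View pics/h2.png

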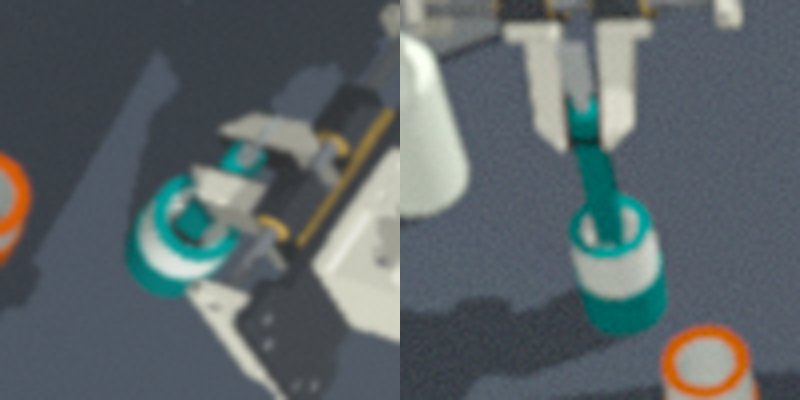

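The foot is inside the bore in both views (top ≈(425,216); scene foot ≈(249,198), rim centre (251,194)). I continue down slowly.

```bash

python3 -m handwheel '[[-0.18,0,0.18,0,0,0],[-0.18,0,0.18,0,0,0],[-0.18,0,0.18,0,0,0],[-0.18,0,0.18,0,0,0]]'
python3 -m handwheel '[[-0.18,0,0.18,0,0,0],[-0.18,0,0.18,0,0,0],[-0.18,0,0.18,0,0,0],[-0.18,0,0.18,0,0,0],[0,0,0,0,0,0]]'
python3 go.py .5395 -.300 .1128 1.05 .785
```

```text
clock: 12.77
position: [0.5392, -0.2977, 0.1435]
ee_rot: [-2.238, -1.306, -0.935]
force: [-0.3, 0.7, -0.2]
width: 0.192
gripper_force: 30.0
clock: 13.18
position: [0.5389, -0.2974, 0.1224]
ee_rot: [-2.237, -1.305, -0.934]
force: [0.7, 0.7, -0.6]
width: 0.195
gripper_force: 30.0
clock 13.18 turn [-0.04 -0.07  0.07] shift [-0.41  0.09  0.27] pos [ 0.5389 -0.2974  0.1224] j [ 0.79  0.72  0.06  1.66 -0.84  1.23  0.82]
```

```bash

python3 -m handwheel '[[-0.1,0,0.1,0,0,0],[-0.1,0,0.1,0,0,0],[-0.1,0,0.1,0,0,0],[0,0,0,0,0,0],[0,0,0,0,0,0]]'
python3 -m handwheel '[[-0.07,0,0.07,0,0,0],[0,0,0,0,0,0],[0,0,0,0,0,0]]'
python3 -m handwheel '[[-0.07,0,0.07,0,0,0],[0,0,0,0,0,0],[0,0,0,0,0,0]]'
```

```text
clock: 13.6
position: [0.5396, -0.2977, 0.1155]
ee_rot: [-2.237, -1.306, -0.935]
force: [-0.7, -0.6, 2.4]
width: 0.198
gripper_force: 30.0
clock: 13.85
position: [0.5396, -0.2977, 0.1135]
ee_rot: [-2.237, -1.307, -0.935]
force: [-1.0, 0.8, 4.7]
width: 0.195
gripper_force: 30.0
clock: 14.1
position: [0.5399, -0.2976, 0.1128]
ee_rot: [-2.236, -1.307, -0.937]
force: [-2.3, 0.8, 12.7]
width: 0.195
gripper_force: 30.0
```

Pad is clearly down (force rose from about 0 to 4.7 N, then to the stop). I ease back to mid-travel, release and retreat along the fingers.

```bash

python3 -m handwheel '[[0.12,0,-0.12,0,0,0],[0,0,0,0,0,0],[0,0,0,0,0,0]]'
python3 -m handwheel '[[0,0,0,0,0,0],[0,0,0,0,0,0],[0,0,0,0,0,0],[0,0,0,0,0,0],[0,0,0,0,0,0]]' 0.55
python3 -m handwheel '[[0,0,-0.4,0,0,0],[0,0,-0.8,0,0,0],[0,0,-1,0,0,0],[0,0,-1,0,0,0],[0,0,-1,0,0,0],[0,0,-1,0,0,0],[0,0,-1,0,0,0],[0,0,0,0,0,0]]'
python3 - <<'E'
from h import *
t,s=get_image("top"),get_image("scene")
save(np.hstack([cv2.resize(t["image"][150:270,360:480],(400,400),interpolation=2),cv2.resize(s["image"][140:240,200:300],(400,400),interpolation=2)]),"r1.png")
print(place_of("teal_tool","top")[:3],place_of("teal_tool","scene")[:3])
E
python3 go.py .45 -.25 .26 .115 0
```

```text
clock: 14.35
position: [0.5396, -0.2976, 0.1148]
ee_rot: [-2.237, -1.307, -0.935]
force: [1.3, 0.3, 3.6]
width: 0.191
gripper_force: 30.0
clock: 14.77
position: [0.5392, -0.2977, 0.1143]
ee_rot: [-2.238, -1.306, -0.934]
force: [-0.2, -0.1, 0.9]
width: 0.506
gripper_force: 0.0
clock: 15.43
position: [0.4943, -0.3787, 0.2044]
ee_rot: [-2.245, -1.306, -0.935]
force: [-0.5, -0.3, 0.1]
width: 0.548
gripper_force: 0.0
[{'point': [0.2319, 0.7535], 'score': 0.91}, {'point': [0.4828, 0.5337], 'score': 0.9}, {'point': [0.5486, 0.7362], 'score': 0.74}] [{'point': [0.5952, 0.3971], 'score': 0.96}, {'point': [0.537, 0.5483], 'score': 0.72}, {'point': [0.3953, 0.4281], 'score': 0.69}]
clock 15.63 turn [ -5.29 -10.47  12.77] shift [-1.58 -6.38 -2.93] pos [ 0.496  -0.3731  0.2013] j [ 0.88  0.68  0.11  1.5  -0.77  1.45  0.76]
```

View pics/r1.png

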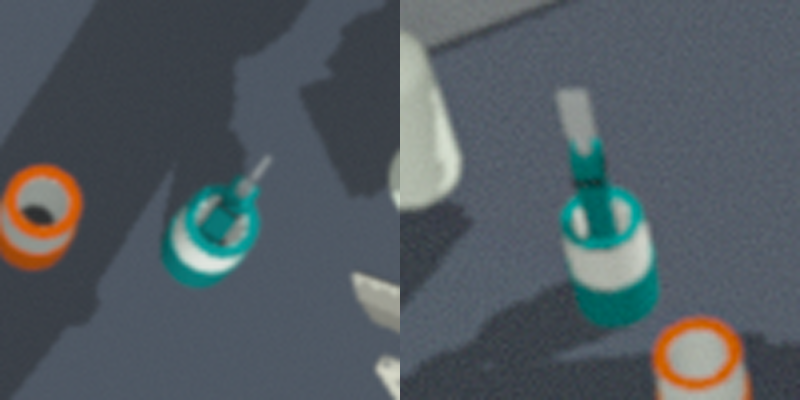

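Teal stands upright in its pot (top ≈(428,215), scene ≈(248,190)), with fingers clear. Next is orange.

```bash

python3 -m handwheel '[[0.6,0,-0.6,0,0,0],[0.6,0,-0.6,0,0,0],[0.6,0,-0.6,0,0,0],[0.4,0,-0.4,0,-0.5,0],[0,0,0,0,-1,0],[0,0,0,0,-1,0],[0,0,0,0,-1,0],[0,0,0,0,-1,0]]'
python3 -m handwheel '[[0,0,0,0,-1,0],[0,0,0,0,-1,0],[0,0,0,0,-1,0],[0,0,0,0,-1,0],[0,0,0,0,-1,0],[0,0,0,0,-1,0],[0,0,0,0,-0.75,0]]'
python3 -m handwheel '[[-0.3,-0.7,0,0,0,1],[-0.3,-0.7,0,0,0,1],[-0.3,-0.7,0,0,0,1],[-0.3,-0.7,0,0,0,1],[-0.2,-0.7,0,0,0,1],[-0.2,-0.7,0,0,0,1],[0,-0.8,0,0,0,1],[0,-0.8,0,0,0,1]]'
python3 go.py .515 .229 .16 .115 0
```

```text
clock: 16.3
position: [0.4959, -0.3747, 0.2668]
ee_rot: [-2.461, -1.436, -0.596]
force: [0.0, 1.1, -0.1]
width: 0.55
gripper_force: 0.0
clock: 16.88
position: [0.4968, -0.3734, 0.2668]
ee_rot: [2.709, 1.581, 0.008]
force: [0.7, 0.7, 0.4]
width: 0.553
gripper_force: 0.0
clock: 17.55
position: [0.3928, -0.3195, 0.2656]
ee_rot: [3.047, 0.765, 0.012]
force: [0.2, 0.5, 0.3]
width: 0.551
gripper_force: 0.0
clock 17.55 turn [ 0.01 -0.11  5.4 ] shift [  9.22 -26.55   5.28] pos [ 0.3928 -0.3195  0.2656] j [ 0.23  0.2   0.42  1.83 -0.1   1.12 -0.39]
```

```bash

python3 -m handwheel '[[0,-1,0,0,0,1],[0,-1,0,0,0,1],[0.1,-1,0,0,0,1],[0.2,-1,0,0,0,1],[0.3,-1,0,0,0,1],[0.4,-1,0,0,0,0.4],[0.4,-1,0,0,0,0],[0.4,-1,0,0,0,0]]' 0.6
python3 -m handwheel '[[0.4,-1,0,0,0,0],[0.4,-1,0,0,0,0],[0.4,-1,0,0,0,0],[0.4,-1,0,0,0,0],[0.4,-1,0,0,0,0],[0.4,-1,0,0,0,0],[0.4,-1,0,0,0,0],[0.4,-1,0,0,0,0]]'
python3 -m handwheel '[[0.4,-1,0,0,0,0],[0.4,-1,0,0,0,0],[0.4,-1,0,0,0,0],[0.4,-1,0,0,0,0],[0.4,-1,0,0,0,0],[0.4,-1,0,0,0,0]]'
python3 go.py .515 .229 .16 .115 0
```

```text
clock: 18.22
position: [0.3865, -0.1597, 0.2659]
ee_rot: [-3.134, -0.186, -0.013]
force: [1.0, 0.2, 0.1]
width: 0.601
gripper_force: 0.0
clock: 18.88
position: [0.4309, 0.0071, 0.2665]
ee_rot: [-3.133, -0.187, -0.012]
force: [0.1, -0.5, 0.1]
width: 0.595
gripper_force: 0.0
clock: 19.38
position: [0.4641, 0.1321, 0.267]
ee_rot: [-3.133, -0.187, -0.011]
force: [-0.8, 0.3, -0.3]
width: 0.599
gripper_force: 0.0
clock 19.38 turn [-0.04 -0.11  0.06] shift [ 3.09 -4.52  5.35] pos [0.4641 0.1321 0.267 ] j [-0.42  0.16  0.03  1.86 -0.01  1.12 -1.83]
```

```bash

python3 -m handwheel '[[0.6,-0.9,0,0,-0.11,0.06],[0.6,-0.9,0,0,0,0],[0.6,-0.9,0.5,0,0,0],[0.6,-0.9,0.8,0,0,0],[0.6,-0.9,1,0,0,0],[0.1,-0.02,1,0,0,0],[0,0,1,0,0,0],[0,0,0.9,0,0,0]]'
python3 -m handwheel '[[0,0,0,0,0,0],[0,0,0,0,0,0]]'
python3 go.py .515 .229 .0875 .115 0
python3 held.py orange "(.50,.2266)" g2.png
```

```text
clock: 20.05
position: [0.5148, 0.2287, 0.1617]
ee_rot: [-3.134, -0.181, 0.002]
force: [0.7, -0.3, 0.3]
width: 0.604
gripper_force: 0.0
clock: 20.22
position: [0.5144, 0.2279, 0.1621]
ee_rot: [-3.135, -0.181, 0.004]
force: [-0.7, 0.3, 0.1]
width: 0.6
gripper_force: 0.0
clock 20.22 turn [-0.02  0.04  0.  ] shift [ 0.04 -0.05  3.73] pos [0.5144 0.2279 0.1621] j [-0.51  0.4   0.    1.81 -0.    0.94 -1.96]
pred foot [0.5144 0.2279 0.0731] [array([183.6, 194.4]), array([387.1, 380.3])]
top crop origin 129 143
scene crop origin 341 324
```

View pics/g2.png

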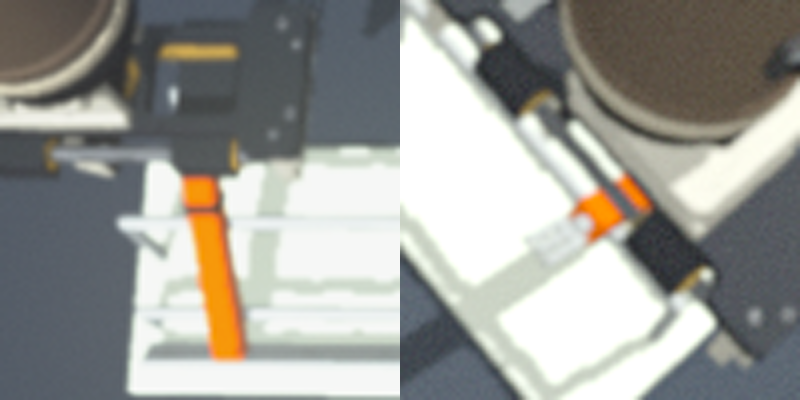

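The orange handle (top ≈(180,192), scene ≈(392,376)) sits between the fingers. I descend, grip and lift.

```bash

python3 -m handwheel '[[0.02,-0.05,0.8,0,0,0],[0,0,0.8,0,0,0],[0,0,0.8,0,0,0],[0,0,0.6,0,0,0],[0,0,0.5,0,0,0],[0,0,0.23,0,0,0],[0,0,0,0,0,0]]'
python3 -m handwheel '[[0,0,0,0,0,0],[0,0,0,0,0,0],[0,0,0,0,0,0],[0,0,0,0,0,0],[0,0,0,0,0,0],[0,0,0,0,0,0],[0,0,0,0,0,0]]' 0 30
python3 go.py .515 .229 .0875 .115 0
python3 -m handwheel '[[0,0,-0.3,0,0,0],[0,0,-0.6,0,0,0],[0,0,-1,0,0,0],[0,0,-1,0,0,0],[0,0,-1,0,0,0],[0,0,-1,0,0,0],[0,0,-1,0,0,0],[0,0,-1,0,0,0]]'
python3 -m handwheel '[[-0.2,0.8,-1,0,0,0],[-0.2,0.8,-0.7,0,0,0],[-0.2,1,0,0,0,0],[-0.2,1,0,0,0,-1],[-0.2,1,0,0,0,-1],[0,0.7,0,0,0,-1],[0,0.7,0,0,0,-1],[0,0.7,0,0,0,-1]]'
python3 go.py .45 .05 .26 1.5 0
python3 - <<'E'
from ik import *
j0=observe()["joints"]
for yw in np.radians([165,180,190,200]):
  for z in(.235,.2,.114):
      T=pose(yw,.785);P=np.array([.5318,-.1912,z])+.015*T.as_matrix()[:,2]
      b=ik(P,T,np.array([.2,.9,-.1,1.25,.3,1.7,1.7]),.005);print(round(np.degrees(yw)),z,b[0].round(2),round(b[1],3))
E
```

```text
clock: 20.9
position: [0.5146, 0.2289, 0.0865]
ee_rot: [-3.135, -0.181, 0.004]
force: [0.3, 0.9, 0.3]
width: 0.598
gripper_force: 0.0
clock: 21.48
position: [0.5146, 0.2289, 0.0866]
ee_rot: [-3.135, -0.182, 0.004]
force: [-0.7, 0.7, 1.3]
width: 0.191
gripper_force: 30.0
clock 21.48 turn [-0.02  0.03  0.01] shift [ 0.02 -0.   -0.05] pos [0.5146 0.2289 0.0866] j [-0.51  0.49 -0.    1.88 -0.    0.77 -1.97]
clock: 22.15
position: [0.5147, 0.2286, 0.2259]
ee_rot: [-3.135, -0.182, 0.004]
force: [-0.3, 0.0, -0.8]
width: 0.194
gripper_force: 30.0
clock: 22.82
position: [0.5204, 0.0942, 0.2588]
ee_rot: [-3.054, -0.728, 0.004]
force: [0.1, 0.0, 0.1]
width: 0.194
gripper_force: 30.0
clock 22.82 turn [-4.000e-02  1.000e-02 -1.478e+01] shift [-2.45 -3.35 -0.06] pos [0.5204 0.0942 0.2588] j [-0.29  0.25  0.01  1.76 -0.    1.13 -1.38]
165 0.235 [0.19 0.82 0.11 1.13 0.   1.97 1.61] 0.018
165 0.2 [ 0.27  0.85 -0.06  1.15  0.07  1.92  1.52] 0.0
165 0.114 [ 0.27  0.94 -0.07  1.21  0.08  1.78  1.51] 0.0
180 0.235 [ 0.21  0.81 -0.1   1.15  0.22  1.96  1.69] 0.0
180 0.2 [ 0.21  0.84 -0.1   1.19  0.22  1.89  1.67] 0.0
180 0.114 [ 0.21  0.93 -0.1   1.24  0.22  1.75  1.64] 0.0
190 0.235 [ 0.17  0.79 -0.12  1.2   0.32  1.91  1.79] 0.0
190 0.2 [ 0.17  0.82 -0.12  1.23  0.32  1.85  1.77] 0.0
190 0.114 [ 0.17  0.91 -0.12  1.29  0.32  1.71  1.73] 0.0
200 0.235 [ 0.14  0.76 -0.15  1.26  0.41  1.86  1.88] 0.0
200 0.2 [ 0.14  0.79 -0.15  1.29  0.41  1.8   1.86] 0.0
200 0.114 [ 0.14  0.88 -0.14  1.35  0.41  1.66  1.8 ] 0.0
```

```bash

python3 -m handwheel '[[0,0,0,0,0,-1],[0,0,0,0,0,-1],[0,0,0,0,0,-1],[0,0,0,0,0,-1],[0,0,0,0,0,-1],[0,0,0,0,0,-1],[0,0,0,0,0,-1],[0,0,0,0,0,-1]]'
python3 -m handwheel '[[0,0,0,0,0,-1],[0,0,0,0,0,-1],[0,0,0,0,0,-1],[0,0,0,0,0,-1],[0,0,0,0,0,-1],[0,0,0,0,0,-1],[0,0,0,0,0,-1],[0,0,0,0,0,-1]]'
python3 -m handwheel '[[0,0,0,0,0,-1],[0,0,0,0,0,-1],[0,0,0,0,0,-1],[0,0,0,0,0,-1],[0,0,0,0,0,-1],[0,0,0,0,0,-1],[0,0,0,0,0,-1],[0,0,0,0,0,-1]]'
python3 -m handwheel '[[0,0,0,0,0,-1],[0,0,0,0,0,-1],[0,0,0,0,0,-1],[0,0,0,0,0,-1],[0,0,0,0,0,-1],[0,0,0,0,0,-1],[0,0,0,0,0,-1],[0,0,0,0,0,-1]]'
python3 -m handwheel '[[0,0,0,0,0,-1],[0,0,0,0,0,-1],[0,0,0,0,0,-1],[0,0,0,0,0,-1],[0,0,0,0,0,-1],[0,0,0,0,0,-1],[0,0,0,0,0,-1],[0,0,0,0,0,-1]]'
python3 go.py .42 -.19 .26 3.316 0
```

```text
clock: 23.48
position: [0.5203, 0.0951, 0.2586]
ee_rot: [-2.734, -1.542, 0.003]
force: [-0.3, 0.1, -0.9]
width: 0.198
gripper_force: 30.0
clock: 24.15
position: [0.5204, 0.095, 0.2586]
ee_rot: [-2.203, -2.236, 0.002]
force: [0.1, -0.5, -0.6]
width: 0.191
gripper_force: 30.0
clock: 24.82
position: [0.5204, 0.095, 0.2586]
ee_rot: [-1.502, -2.756, 0.001]
force: [-0.6, 0.1, -1.4]
width: 0.194
gripper_force: 30.0
clock: 25.48
position: [0.5204, 0.095, 0.2586]
ee_rot: [-0.684, -3.063, -0.0]
force: [0.0, 1.3, -1.2]
width: 0.191
gripper_force: 30.0
clock: 26.15
position: [0.5204, 0.095, 0.2586]
ee_rot: [0.187, -3.133, -0.001]
force: [1.0, 0.7, -0.6]
width: 0.194
gripper_force: 30.0
clock 26.15 turn [ 0.02 -0.04 -0.79] shift [  7.41 -13.16  -0.07] pos [0.5204 0.095  0.2586] j [ 0.08  0.3  -0.46  1.73  0.14  1.15  1.27]
```

```bash

python3 -m handwheel '[[1,-0.8,0,0,0,-0.8],[1,-0.8,0,0,0,0],[1,-0.8,0,0,0,0],[1,-0.8,0,0,0,0],[1,-0.8,0,0,0,0],[1,-1,0,0,0,0],[0.7,-1,0,0,0,0],[0.7,-1,0,0,0,0]]'
python3 -m handwheel '[[0,-1,0,0,0,0],[0,-1,0,0,0,0],[0,-1,0,0,0,0],[0,-1,0,0,0,0],[0,-1,0,0,0,0],[0,-1,0,0,0,0],[0,-0.3,0,0,0,0],[0,0,0,0,0,0]]'
python3 go.py .42 -.19 .26 3.316 0.785
```

```text
clock: 26.82
position: [0.3964, -0.0681, 0.2589]
ee_rot: [0.269, -3.128, -0.001]
force: [0.9, -0.6, -1.2]
width: 0.197
gripper_force: 30.0
clock: 27.48
position: [0.419, -0.1926, 0.2583]
ee_rot: [0.265, -3.127, -0.002]
force: [0.0, -0.3, -0.1]
width: 0.191
gripper_force: 30.0
clock 27.48 turn [ 0.05 11.2  -0.06] shift [ 0.01  0.12 -0.11] pos [ 0.419  -0.1926  0.2583] j [ 0.54  0.16 -0.26  1.89  0.05  1.11  2.01]
```

```bash

python3 -m handwheel '[[0,0,0,0,1,0],[0,0,0,0,1,0],[0,0,0,0,1,0],[0,0,0,0,1,0],[0,0,0,0,1,0],[0,0,0,0,1,0],[0,0,0,0,1,0],[0,0,0,0,1,0]]'
python3 -m handwheel '[[0,0,0,0,1,0],[0,0,0,0,1,0],[0,0,0,0,1,0],[0,0,0,0,0.2,0],[0,0,0,0,0,0]]'
python3 go.py .5214 -.193 .205 3.316 0.785
```

```text
clock: 28.15
position: [0.4195, -0.1898, 0.2588]
ee_rot: [0.224, -2.57, 0.063]
force: [-0.4, 0.2, -0.6]
width: 0.19
gripper_force: 30.0
clock: 28.57
position: [0.4195, -0.1899, 0.2572]
ee_rot: [0.206, -2.348, 0.081]
force: [-0.7, -0.2, -0.5]
width: 0.194
gripper_force: 30.0
clock 28.57 turn [ 0.04 -0.01  0.03] shift [-5.38 -1.04 -1.68] pos [ 0.4195 -0.1899  0.2572] j [ 0.26  0.62 -0.2   1.46  0.28  1.84  1.76]
```

```bash

python3 -m handwheel '[[-0.7,-0.15,-0.22,0,0,0],[-0.8,-0.15,-0.25,0,0,0],[-0.8,-0.15,-0.25,0,0,0],[-0.8,-0.15,-0.25,0,0,0],[-0.8,-0.15,-0.25,0,0,0],[-0.8,-0.15,-0.25,0,0,0],[-0.6,-0.12,-0.2,0,0,0],[0,0,0,0,0,0]]'
python3 -m handwheel '[[0,0,0,0,0,0],[0,0,0,0,0,0]]'
python3 go.py .5214 -.193 .205 3.316 0.785
python3 held.py orange "(.5318,-.1912)" h3.png
```

```text
clock: 29.23
position: [0.5208, -0.194, 0.2063]
ee_rot: [0.204, -2.352, 0.081]
force: [-0.2, 0.5, -0.7]
width: 0.191
gripper_force: 30.0
clock: 29.4
position: [0.5193, -0.1945, 0.208]
ee_rot: [0.203, -2.352, 0.082]
force: [-0.5, -1.1, -0.6]
width: 0.195
gripper_force: 30.0
clock 29.4 turn [ 0.04  0.03 -0.02] shift [-0.19  0.05  0.03] pos [ 0.5193 -0.1945  0.208 ] j [ 0.21  0.82 -0.18  1.2   0.29  1.91  1.76]
pred foot [ 0.5298 -0.1927  0.1147] [array([375. , 205.8]), array([272.7, 217.8])]
top crop origin 325 154
scene crop origin 222 166
```

View pics/h3.png

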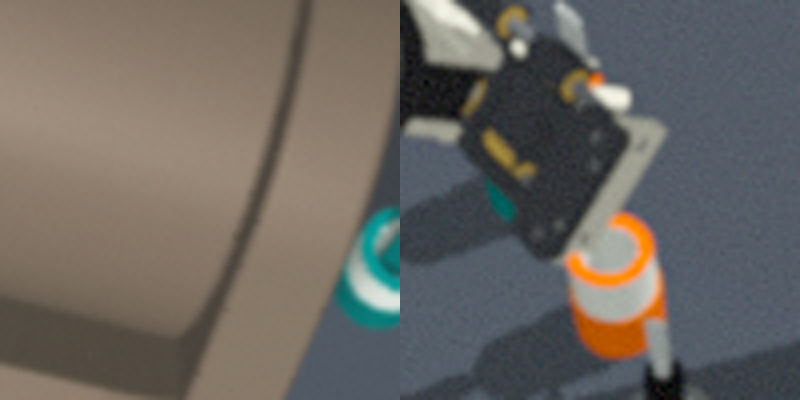

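The top view is blocked by the arm and the scene view by the gripper body (only rim at scene ≈(275,228) shows). From the teal contact height I infer the handle sits about 19 mm behind the TCP, so the current pose should be centred. I lower slowly and watch the forces.

```bash

python3 -m handwheel '[[0,-0.05,0,0,0,0],[-0.35,0,0.35,0,0,0],[-0.35,0,0.35,0,0,0],[-0.15,0,0.15,0,0,0],[-0.12,0,0.12,0,0,0],[-0.12,0,0.12,0,0,0],[0,0,0,0,0,0]]'
python3 -m handwheel '[[-0.1,0,0.1,0,0,0],[-0.1,0,0.1,0,0,0],[-0.1,0,0.1,0,0,0],[0,0,0,0,0,0]]'
python3 -m handwheel '[[-0.1,0,0.1,0,0,0],[-0.1,0,0.1,0,0,0],[0,0,0,0,0,0]]'
python3 go.py .519 -.1935 .17 3.316 0.785
```

```text
clock: 30.08
position: [0.5197, -0.1953, 0.1753]
ee_rot: [0.203, -2.349, 0.081]
force: [0.6, 0.4, -0.8]
width: 0.193
gripper_force: 30.0
clock: 30.42
position: [0.5198, -0.1953, 0.1671]
ee_rot: [0.203, -2.349, 0.082]
force: [0.5, -0.4, -0.1]
width: 0.195
gripper_force: 30.0
clock: 30.67
position: [0.5198, -0.1953, 0.1615]
ee_rot: [0.203, -2.349, 0.082]
force: [-0.4, 0.0, 0.5]
width: 0.193
gripper_force: 30.0
clock 30.67 turn [ 0.05 -0.   -0.01] shift [ 0.32  0.1  -0.28] pos [ 0.5198 -0.1953  0.1615] j [ 0.22  0.86 -0.18  1.23  0.3   1.83  1.75]
```

```bash

python3 -m handwheel '[[0,0.08,0,0,0,0],[-0.1,0,0.1,0,0,0],[-0.1,0,0.1,0,0,0],[-0.1,0,0.1,0,0,0],[0,0,0,0,0,0]]'
python3 -m handwheel '[[-0.12,0,0.12,0,0,0],[-0.12,0,0.12,0,0,0],[-0.12,0,0.12,0,0,0],[0,0,0,0,0,0]]'
python3 -m handwheel '[[-0.12,0,0.12,0,0,0],[-0.12,0,0.12,0,0,0],[-0.12,0,0.12,0,0,0],[0,0,0,0,0,0]]'
python3 - <<'E'
from h import *
s=get_image("scene");save(cv2.resize(s["image"][150:270,220:340],(600,600),interpolation=2),"h4.png")
E
```

```text
clock: 31.08
position: [0.5195, -0.1937, 0.1529]
ee_rot: [0.203, -2.349, 0.082]
force: [-1.5, -0.0, -0.6]
width: 0.195
gripper_force: 30.0
clock: 31.42
position: [0.5194, -0.1937, 0.1425]
ee_rot: [0.203, -2.349, 0.081]
force: [-0.0, -0.0, -0.6]
width: 0.191
gripper_force: 30.0
clock: 31.75
position: [0.5195, -0.1937, 0.1324]
ee_rot: [0.203, -2.349, 0.081]
force: [0.3, 0.8, -0.9]
width: 0.196
gripper_force: 30.0
```

View pics/h4.png

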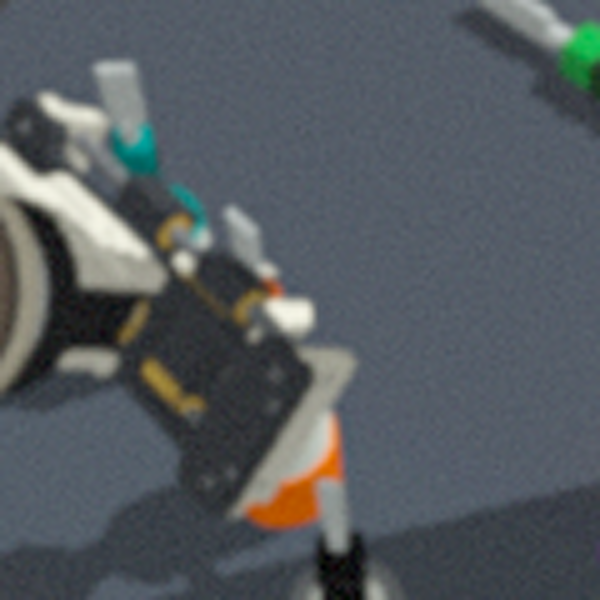

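The teal tool still stands (scene ≈(245,178)) and the orange head is upright (≈(268,197)). The foot has passed the rim without force. I press on.

```bash

python3 -m handwheel '[[-0.12,0,0.12,0,0,0],[-0.12,0,0.12,0,0,0],[-0.12,0,0.12,0,0,0],[0,0,0,0,0,0],[0,0,0,0,0,0]]'
python3 -m handwheel '[[-0.1,0,0.1,0,0,0],[0,0,0,0,0,0],[0,0,0,0,0,0]]'
python3 -m handwheel '[[-0.07,0,0.07,0,0,0],[0,0,0,0,0,0],[0,0,0,0,0,0]]'
```

```text
clock: 32.22
position: [0.5196, -0.1937, 0.1227]
ee_rot: [0.203, -2.349, 0.082]
force: [-0.2, -0.9, -0.2]
width: 0.195
gripper_force: 30.0
clock: 32.47
position: [0.5197, -0.1937, 0.1201]
ee_rot: [0.203, -2.35, 0.082]
force: [-0.6, 0.2, -1.5]
width: 0.193
gripper_force: 30.0
clock: 32.72
position: [0.5197, -0.1937, 0.1181]
ee_rot: [0.203, -2.35, 0.082]
force: [0.7, 0.1, -0.4]
width: 0.197
gripper_force: 30.0
```

```bash

python3 -m handwheel '[[-0.1,0,0.1,0,0,0],[0,0,0,0,0,0],[0,0,0,0,0,0]]'
python3 -m handwheel '[[-0.07,0,0.07,0,0,0],[0,0,0,0,0,0],[0,0,0,0,0,0]]'
```

```text
clock: 32.97
position: [0.5197, -0.1936, 0.1152]
ee_rot: [0.203, -2.349, 0.082]
force: [0.8, 0.4, -0.7]
width: 0.193
gripper_force: 30.0
clock: 33.22
position: [0.5198, -0.1937, 0.1134]
ee_rot: [0.203, -2.35, 0.082]
force: [-0.6, -0.9, 0.5]
width: 0.196
gripper_force: 30.0
```

```bash

python3 -m handwheel '[[-0.09,0,0.09,0,0,0],[0,0,0,0,0,0],[0,0,0,0,0,0]]'
python3 -m handwheel '[[-0.07,0,0.07,0,0,0],[0,0,0,0,0,0],[0,0,0,0,0,0]]'
```

```text
clock: 33.47
position: [0.5198, -0.1937, 0.1109]
ee_rot: [0.203, -2.35, 0.082]
force: [1.0, 0.5, 3.0]
width: 0.194
gripper_force: 30.0
clock: 33.72
position: [0.5198, -0.1937, 0.1089]
ee_rot: [0.203, -2.35, 0.082]
force: [0.4, 0.0, 3.8]
width: 0.195
gripper_force: 30.0
```

```bash

python3 -m handwheel '[[0,0,0,0,0,0],[0,0,0,0,0,0],[0,0,0,0,0,0],[0,0,0,0,0,0],[0,0,0,0,0,0]]' 0.5
python3 -m handwheel '[[0,0,-0.4,0,0,0],[0,0,-0.8,0,0,0],[0,0,-1,0,0,0],[0,0,-1,0,0,0],[0,0,-1,0,0,0],[0,0,-1,0,0,0],[0,0,-1,0,0,0],[0,0,-1,0,0,0]]'
python3 -m handwheel '[[0.4,0,-0.4,0,0,0],[0.4,0,-0.4,0,0,0],[0.4,0,-0.4,0,0,0],[0,0,0,0,0,0],[0,0,0,0,0,0]]'
python3 - <<'E'
from h import *
t,s=get_image("top"),get_image("scene")
save(np.hstack([cv2.resize(t["image"][150:270,310:450],(400,400),interpolation=2),cv2.resize(s["image"][140:300,210:350],(400,400),interpolation=2)]),"r2.png")
E
```

```text
clock: 34.13
position: [0.5197, -0.1936, 0.1087]
ee_rot: [0.203, -2.35, 0.082]
force: [0.3, -0.0, -0.6]
width: 0.483
gripper_force: 0.0
clock: 34.8
position: [0.5973, -0.1808, 0.1855]
ee_rot: [0.199, -2.329, 0.065]
force: [-0.3, 0.2, -2.4]
width: 0.501
gripper_force: 0.0
clock: 35.22
position: [0.5891, -0.1819, 0.2095]
ee_rot: [0.199, -2.329, 0.072]
force: [0.5, 0.4, -0.1]
width: 0.499
gripper_force: 0.0
```

View pics/r2.png

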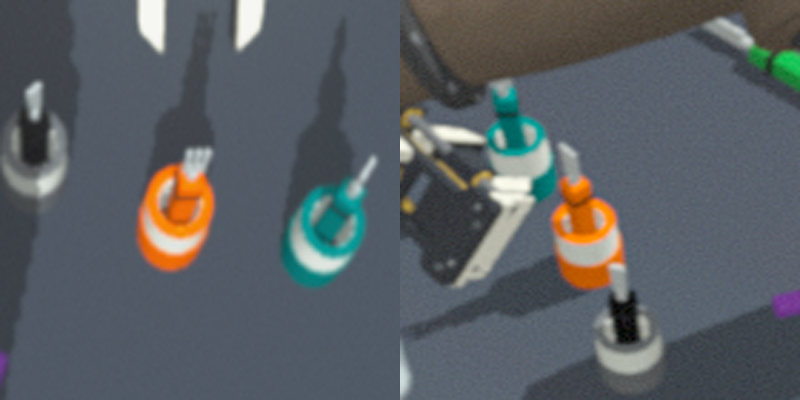

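All three tools stand in their own pots (orange top ≈(373,213), teal ≈(427,215), black ≈(322,197)), and the fingers are clear. I hand in.

```bash
python3 -c "from cell import *;print(sign_off())"
```

```text
the job is handed in; nothing more can be done
None
```

The teal and orange tools stand released in their own pots, each pressed onto its pad before I let go. The job was handed in at about 35 s, and `sign_off()` gave no verdict.

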